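Level the counter shelf and hold the spirit level down on it

TASK

Level the small riser shelf on the counter: first loosen its lock knob (the lower bar knob, nearer the robot) anticlockwise all the way, then turn its levelling foot (the taller bar knob at the end of the shelf) until the bubble of the spirit level lying on the shelf comes to rest between the two lines. Then press the spirit level gently but firmly down on the shelf with the gripper, about 8 N on the ribbed thumb rest in its middle, and finish while still pressing, with the bubble between the lines; do not lift the gripper off. Leave the level lying flat on the shelf and do not knock the crockery and bottles about.

Things in the scene. Friction and masses are not known exactly. Their poses are not given: they have to be found in the camera images.
- stand: Fixed riser stand with a grey steel base 350 x 100 mm and a pale wooden shelf above it. Origin on the counter, under the middle of the shelf; +y of the stand runs to the hinged end of the shelf (over two short legs), -y to the end with the levelling foot; -x is the side nearer the robot. In the stand's frame the levelling foot stands at (35, -180) mm and the lock knob at (-75, -180) mm.
- shelf: The wooden shelf board, 110 (x) x 285 (y) x 10 mm, top about 100 mm above the counter. Origin at its hinge, 10 mm under its top, at about (0, 120, 90) mm of the stand; it reaches from y = +20 to -265 mm of its own frame, with a steel ear beyond that to the foot. At the start the foot end is too low by 0.012 to 0.024 rad. Its z axis is the normal of the board.
- clamp_grip (a point): Grip point of the lock knob: on its vertical axis, 96 mm above the counter, in a black bar 46 mm long, 14 mm wide and 26 mm high whose top is 8 mm above and whose underside 18 mm below this point; a hub 22 mm thick and 12 mm high is under the bar, on a grey housing 30 x 34 mm. x axis of the point lies along the bar (it turns with the knob), z up.
- clamp (a joint): Angle of the lock knob (rad): 0 tight, growing anticlockwise seen from above, stop at 1.4. It draws a steel bolt out of the collar of the foot: the foot is held until about 1.0 and is free beyond 1.1; it counts as loosened from 1.15. Stiff-ish (0.06 N m), stays where it is left.
- foot_grip (a point): Grip point of the levelling foot: on its vertical axis, 134 to 136 mm above the counter (it does not rise as it turns), in a black bar of the same size as the lock knob's (46 x 14 x 26 mm, top 8 mm above this point). x axis of the point lies along the bar and turns with it, z up. The two knobs stand 110 mm apart, and the level's nearer end stays at least 75 mm from the foot's axis, so there is room for the fingers.
- foot (a joint): Angle of the levelling foot (rad): 0 at the start, growing clockwise seen from above, stop at 4.0. Each radian clockwise raises the foot end of the shelf by 0.010 rad. Needed: 1.2 to 2.4 rad, so usually more than one grasp. Friction 0.15 N m, stays where it is left.
- level: Loose aluminium box spirit level, 32 (x) x 150 (y) x 30 mm, 0.37 kg, lying on the shelf roughly along it. Origin at the centre of its underside, z up. Ribbed black thumb rest 24 x 36 mm at the middle of its top, 31 mm above the origin; the greenish vial, with a white bubble and two black lines, is on its top 42 mm from the middle towards +y (the hinged end), its upper side 40 mm above the origin.
- bubble (a joint): Place of the bubble in the vial (m): 0 in the middle, + towards the level's +y end (the hinged end of the shelf), stops at +-0.014. It moves 0.5 mm per mrad of tilt towards the higher end, thus 5 mm per radian of the foot, and needs about a second to come to rest. The bubble is 15 mm long and the lines are 20 mm apart: it is between them within +-0.0025.
- mug_1: White mug upside down, 70x99x90 mm, bystander left of the shelf. Origin at the centre of its underside.
- teaspoon_1: Teaspoon, 132 mm long, bystander at the right. Origin at the centre of its underside.
- teaspoon_2: Teaspoon, 132 mm long, bystander at the right. Origin at the centre of its underside.
- creamer_1: Creamer tin with blue lid, 55 mm across, 82 mm high, bystander close behind the shelf. Origin at the centre of its underside.
- syrup_1: Syrup bottle, 59 mm across, 203 mm high, bystander behind at the right. Origin at the centre of its underside.

How it is judged:
On the way, in this order (a step that is already met when the one before it is completed fails the run):
1. the lock knob is loosened (value of joint clamp above 1.15 rad), for 0.2 s.
2. the foot is turned until the bubble rests between the lines (value of joint bubble between -0.0025 and 0.0025 m and angle between shelf's own z axis and vertical below 0.006 rad), for 0.5 s.
At the end, for the whole second after the job is handed in: Lock knob loosened (1.15 rad or more), shelf within 0.006 rad of level, bubble within 2.5 mm of the middle, level flat on the shelf (within 0.01 rad), pressed on it with more than 6 N in all (its weight included) by fingers that push on it with 2.5 to 25 N, through the last second (all of step 2 and value of joint clamp above 1.15 rad and angle between the z axis of level and the z axis of shelf, either way round below 0.01 rad and contact force between level and shelf above 6 N and contact force between the fingers and level between 2.5 and 25 N); the arm keeps its last pose, push and grip.
It fails at once if the level is pressed harder than 40 N (contact force between the fingers and level above 40 N).
It fails at once if a bystander is moved more than 30 mm (distance of any of mug_1, teaspoon_1, teaspoon_2, creamer_1, syrup_1 from where it was at the start of the episode above 0.03 m).
It also fails if it takes over 72 s, if anything falls off the work surface, if the arm or the gripper's body presses on something with over 40 N, if the wrist force passes 120 N, or if a joint passes its speed limit or range.

ROBOT

A 7-joint arm with a two-finger parallel gripper is mounted at the origin on a cart in front of the work surface, level with it; the furniture and walls round the work are solid. World frame = base frame: x ahead of the robot, y to its left, z up, the work surface at z = 0. Lengths are in m, angles in rad, forces in N, time in s.
With the tool pointing down it reaches from about 0.425 to 0.975 m from the base axis. Payload 16.7 kg.
Tool frame: the origin (TCP) lies between the finger pads; the fingertips stand 19 mm ahead of it and the grasp point (between the pads) is the TCP; z points along the fingers, y is the direction in which the jaws open and shut (so a half turn about z gives the same grasp; the last joint's range is limited). The gripper opens to 85 mm and grips with 20 to 120 N. Pads are 22 mm wide; open, the fingers measure 114 mm over their backs; the gripper's body (76 mm by 85 mm) begins 54 mm behind the grasp point. The pads swing forward as they close: fully open they stand 13 mm farther back than shut.
Start: joints at [1.175, 0.426, 0.074, 1.606, -0.034, 1.111, -0.067], TCP at [0.164, -0.655, 0.25] pointing down, gripper open.
Joint ranges: [-2.85, 2.85], [-0.5, 2.14], [-1.23, 1.37], [0.21, 2.46], [-1.02, 4.16], [0.16, 2.05], [-2.73, 2.73]. Speed limits (rad/s): [1.89, 1.89, 2.39, 2.39, 3.01, 3.01, 3.01].

INTERFACE

Orientations are given as a unit quaternion [w, x, y, z].
In Python, from bench import state, capture, get_calibration, hand_in gives the robot as it stands. The module is installed in compiled form; this text tells all that it offers.
- The arm moves only by the shell command python3 -m creep 'ROWS' [OPENING] [FORCE]. ROWS is text: rows parted by semicolons, each of 6 numbers parted by spaces: the shift along the tool's x, y, z in units of 25 mm (1.0 is 25 mm), then the turn, a rotation vector about the tool's x, y, z in units of 6 degrees (1.0 is 6 degrees). In form: dx dy dz rx ry rz; .... A call has 1 to 5 rows; each row is the pose to reach, as a shift and turn from the pose commanded when the call began, along the tool's axes at that moment; what a row does not reach only later rows make up. A row lasts 1/12 s, in which the tool goes at most 41.7 mm and 7.16 degrees, less where a joint would pass 70% of its speed; a pose out of reach is approached as far as the arm can. A call with a gripper value outside its range is refused whole. OPENING is the closure, from 0 (fully open) to 1 (shut), set as the call begins (- or left out, the last holds). The fingers move at their own pace and stop on an object; FORCE is the grip in N (left out, the last holds). Time passes only in rows, so rows that repeat a pose let the fingers close. It gives the time, the measured TCP pose, the force and the opening at its end, in the units of the state.
- state(): the state, without advancing time (a new reading comes with each control period).
- capture(name): name is "scene" or "top" or "wrist"; returns the picture (420x560x3 uint8, red, green, blue); there is no depth.
- get_calibration(name): a dict with "vfov" (degrees; the focal length in pixels is half the picture's height over the tangent of half this angle, whatever the lens; pixels are square), "cx", "cy" (the principal point, pixels), "dist" ([k1, k2, p1, p2, k3] as OpenCV has them; the pictures are not rectified), "eye" and "rotation" of the camera in the world; the wrist camera has in their place "T_tool_cam" (4x4, takes a point from camera to tool coordinates, whose origin is the TCP and whose axes are the flange's). Camera axes: x right, y up, looking along -z (the intrinsics and any distortion apply to the point x, -y, -z); pixel columns grow to the right and rows downward; lengths in m; the calibration is good to about 2 mm. A picture is of the moment at which its call begins: read the wrist's pose just before it. get_calibration takes no time and is no camera call.
- hand_in(): hands the job in, once; it reports no verdict.
The state is a dict: "t": time; "joint_pos": joint angles; "dq": joint speeds; "joint_torque": joint torques, N m; "tcp_pos": TCP position; "orientation": TCP orientation; "ft_force": force on the tool from outside, world axes, zero at the start; "moment": the same for the moment, N m; "gripper_width": opening from 0.0 (shut) to 1.0 (fully open).
Only numpy, scipy, OpenCV 4.12 (cv2) and the standard library are available. Lean on these libraries where they do the work, as an engineer would, in place of code of your own. Each camera call takes 0.05 s, during which the arm holds its last target.

## Working session

There is one attempt and no reset: what is moved stays moved. The work goes in short steps, Python scripts to look and compute and a shell command to move; the robot and the scene stay as the last step left them, time stands still between calls to the robot, and variables do not carry over. Pictures are saved under pics/ and viewed, and the job is handed in when it is done.

```bash
mkdir -p pics
python3 - <<'E'
from bench import *
import cv2
print(state())
for n in("scene","top","wrist"):
    c=get_calibration(n);print(n,c)
    cv2.imwrite(f"pics/{n}0.png",capture(n)[:,:,::-1])
E
```

```text
{'t': 0.0, 'joint_pos': array([ 1.17545773,  0.42673138,  0.07386023,  1.60664978, -0.03407956,
        1.11080617, -0.06707829]), 'dq': array([-0.00075522, -0.00130772,  0.00018523, -0.00016211,  0.00118348,
       -0.00022232,  0.0010642 ]), 'joint_torque': array([-8.64677295e-04, -9.49817705e+01,  3.76041234e+00, -4.63530350e+01,
        1.91529281e-02,  1.00846562e-02,  3.77961180e-05]), 'tcp_pos': array([ 0.16413506, -0.65431976,  0.24959242]), 'orientation': array([-6.52439965e-04,  9.92455363e-01,  1.22604676e-01, -1.41613477e-04]), 'ft_force': array([0.406837  , 0.30919219, 0.44085381]), 'moment': array([ 0.00856208,  0.01345524, -0.00745076]), 'gripper_width': 0.9971602483539852}
scene {'vfov': 53.29039959298131, 'cx': 283.28741714059953, 'cy': 213.69949101913883, 'dist': array([-0.09276406,  0.        ,  0.        ,  0.        ,  0.        ]), 'eye': array([-0.5121304 ,  0.60616838,  0.62837603]), 'rotation': array([-0.4105513 , -0.27517782,  0.47095911,  0.73069988])}
top {'vfov': 56.25523752272622, 'cx': 276.9773218661151, 'cy': 210.37622733147106, 'dist': array([-0.07189598,  0.        ,  0.        ,  0.        ,  0.        ]), 'eye': array([ 0.31438692, -0.01425308,  1.30416187]), 'rotation': array([ 0.70578446,  0.07463688, -0.0578413 , -0.70210542])}
wrist {'vfov': 59.977042903580795, 'cx': 285.3142894494285, 'cy': 206.22949398312335, 'dist': array([-0.01487639,  0.        ,  0.        ,  0.        ,  0.        ]), 'T_tool_cam': array([[ 2.30672679e-04,  9.46561440e-01,  3.22523468e-01,
         8.30250684e-02],
       [ 9.99999961e-01, -2.68092143e-04,  7.16010359e-05,
        -1.61359382e-03],
       [ 1.54240787e-04,  3.22523439e-01, -9.46561465e-01,
        -1.23930091e-01],
       [ 0.00000000e+00,  0.00000000e+00,  0.00000000e+00,
         1.00000000e+00]])}
```

View pics/scene0.png

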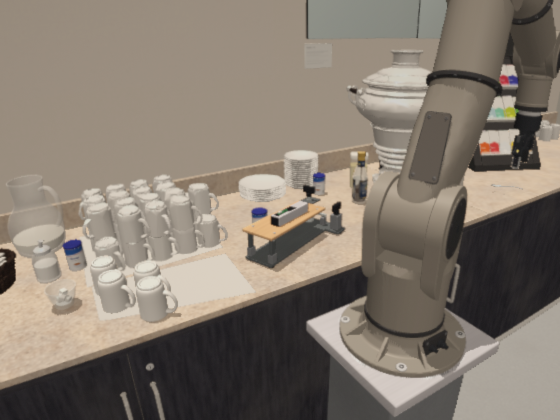

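View pics/top0.png

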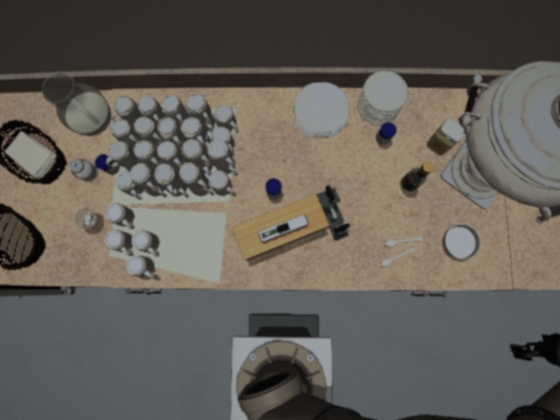

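View pics/wrist0.png

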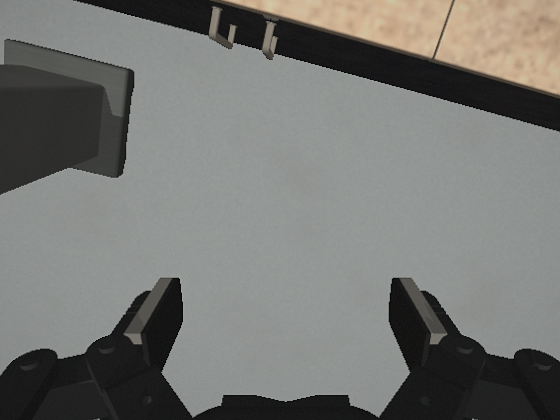

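The top view shows the shelf at about (282,228), running lower-left to upper-right. The foot is near (332,195) and the lock near (341,230). The creamer is at (273,187). I'll zoom in.

```bash
cat > h.py <<'E'
from bench import *
import numpy as np,cv2
from scipy.spatial.transform import Rotation as R
def q2R(q): return R.from_quat([q[1],q[2],q[3],q[0]]).as_matrix()
def cam(n,st=None):
    c=get_calibration(n); f=210/np.tan(np.radians(c['vfov']/2))
    K=np.array([[f,0,c['cx']],[0,f,c['cy']],[0,0,1]])
    if n=='wrist':
        T=c['T_tool_cam'];Rt=q2R(st['orientation'])
        return K,c['dist'],Rt@T[:3,:3],Rt@T[:3,3]+st['tcp_pos']
    return K,c['dist'],q2R(c['rotation']),np.array(c['eye'])
def ray(C,uv):
    K,d,Rm,e=C
    p=cv2.undistortPoints(np.array(uv,float).reshape(-1,1,2),K,d).reshape(-1,2)
    v=np.c_[p[:,0],-p[:,1],-np.ones(len(p))]@Rm.T
    return e,v/np.linalg.norm(v,axis=1)[:,None]
def onz(C,uv,z):
    e,v=ray(C,uv); return e+v*((z-e[2])/v[:,2])[:,None]
def proj(C,P):
    K,d,Rm,e=C
    p=(np.atleast_2d(P)-e)@Rm; p=p*[1,-1,-1]
    return cv2.projectPoints(p,np.zeros(3),np.zeros(3),K,d)[0].reshape(-1,2)
def tri(C1,uv1,C2,uv2):
    A=np.zeros((3,3));b=np.zeros(3)
    for C,uv in((C1,uv1),(C2,uv2)):
        e,v=ray(C,[uv]);M=np.eye(3)-np.outer(v[0],v[0]);A+=M;b+=M@e
    return np.linalg.solve(A,b)
def zoom(n,f,out,s):
    x,y,w,h=s
    im=cv2.imread(f) if isinstance(f,str) else f
    k=min(800/w,600/h); cv2.imwrite(out,cv2.resize(im[y:y+h,x:x+w],None,fx=k,fy=k,interpolation=cv2.INTER_CUBIC)); print('scale',k)
E
python3 - <<'E'
from h import *
zoom(0,'pics/top0.png','pics/topz.png',(225,170,130,95))
zoom(0,'pics/scene0.png','pics/scz.png',(240,165,120,100))
E
```

```text
scale 6.153846153846154
scale 6.0
```

View pics/topz.png

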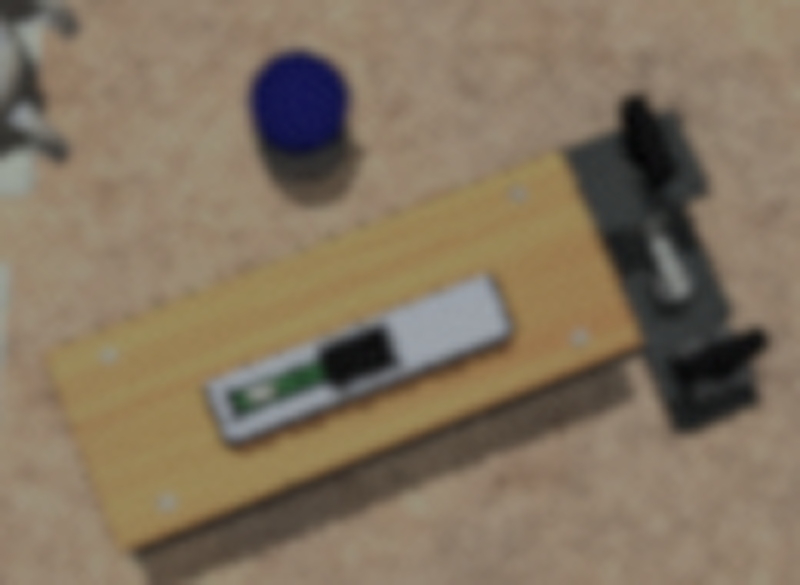

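View pics/scz.png

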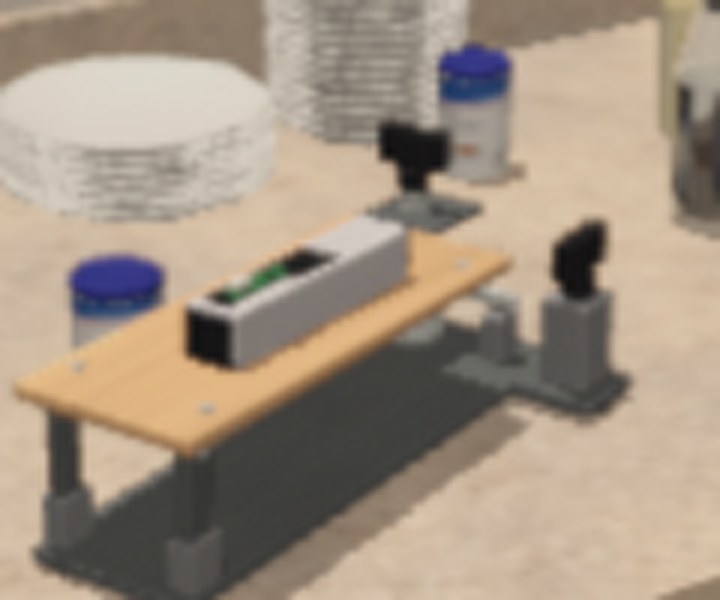

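Run:
```python
from h import *
C=cam('top'); s=800/130
f=lambda L:np.array(L)/s+[225,170]-0.4
# order: stand (+x,+y),(+x,-y),(-x,-y),(-x,+y)
c=onz(C,f([(50,352),(565,150),(645,348),(128,550)]),0.098);print(c.round(4))
P=np.array([[55,140],[55,-145],[-55,-145],[-55,140]])/1e3
W=c[:,:2];d=(W-W.mean(0));p=P-P.mean(0)
th=np.arctan2((p[:,0]*d[:,1]-p[:,1]*d[:,0]).sum(),(p*d).sum())
Rz=np.array([[np.cos(th),-np.sin(th)],[np.sin(th),np.cos(th)]])
o=W.mean(0)-Rz@P.mean(0);print('stand',o,np.degrees(th),'resid',(W-(P@Rz.T+o)).round(4).tolist())
for n,q in(('foot',[.035,-.18]),('lock',[-.075,-.18])): 
    w=Rz@q+o;print(n,w)
print('foot bar top ends',onz(C,f([(632,105),(660,185)]),.143))
print('lock bar top ends',onz(C,f([(682,368),(762,338)]),.104))
print('thumb',onz(C,f([(357,354)]),.131))
```

```text
[[ 0.4909  0.1528  0.098 ]
 [ 0.5963 -0.1083  0.098 ]
 [ 0.4941 -0.1474  0.098 ]
 [ 0.3915  0.1111  0.098 ]]
stand [0.49226243 0.00434439] 21.8206427153134 resid [[-0.0004, -0.002], [-0.001, 0.0015], [-0.001, 0.0033], [0.0023, -0.0028]]
foot [ 0.59166117 -0.14974938]
lock [ 0.48954245 -0.19063663]
foot bar top ends [[ 0.60864614 -0.13817812  0.143     ]
 [ 0.56824701 -0.15121581  0.143     ]]
lock bar top ends [[ 0.48318506 -0.16509105  0.104     ]
 [ 0.49847381 -0.20548961  0.104     ]]
thumb [[ 0.48573983 -0.00280504  0.131     ]]
```

```bash
cat >> h.py <<'E'
def plan(x,y,z,jaw,show=True):
    "jaw: world angle (deg) of tool y, tool down"
    st=state();Rt=q2R(st['orientation']);a=np.radians(jaw)
    ty=np.array([np.cos(a),np.sin(a),0]);tz=np.array([0,0,-1.]);tx=np.cross(ty,tz)
    G=np.c_[tx,ty,tz];d=Rt.T@(np.array([x,y,z])-st['tcp_pos'])/.025
    r=R.from_matrix(Rt.T@G).as_rotvec(degrees=True)/6
    print('plan',d.round(2),r.round(2)); stat()
def stat():
    st=state();Rt=q2R(st['orientation'])
    print('t',round(st['t'],2),'tcp',st['tcp_pos'].round(4),'jaw',np.degrees(np.arctan2(Rt[1,1],Rt[0,1])).round(2),'tilt',np.degrees(np.arccos(-Rt[2,2])).round(2),'F',st['ft_force'].round(1),'M',st['moment'].round(2),'w',round(st['gripper_width'],3),'q',st['joint_pos'].round(2))
E
python3 -c "
from h import *
plan(.4895,-.1906,.25,21.8)"
```

```text
plan [ 17.14 -14.83   0.  ] [-1.000e-02 -1.000e-02 -1.629e+01]
t 0.15 tcp [ 0.1641 -0.6544  0.2498] jaw -75.92 tilt 0.06 F [-0.  -0.3  0.3] M [ 0.   -0.02 -0.03] w 0.998 q [ 1.18  0.43  0.07  1.61 -0.03  1.11 -0.07]
```

```bash
python3 -m creep '17.1 -14.8 0 0 0 -16.3; 17.1 -14.8 0 0 0 -16.3; 17.1 -14.8 0 0 0 -16.3; 17.1 -14.8 0 0 0 -16.3; 17.1 -14.8 0 0 0 -16.3'; python3 -c "
from h import *
plan(.4895,-.1906,.25,21.8)"
```

```text
t: 0.57
tcp_pos: [0.2845, -0.4823, 0.2502]
orientation: [-0.0, 0.905, 0.425, -0.0]
ft_force: [1.0, -1.1, -0.4]
gripper_width: 1.004
plan [ 1.421e+01 -1.160e+00  1.000e-02] [ -0.     0.   -10.26]
t 0.57 tcp [ 0.2845 -0.4823  0.2502] jaw -39.76 tilt 0.01 F [ 1.  -1.1 -0.4] M [-0.05 -0.04 -0.01] w 1.004 q [ 1.03  0.24 -0.12  1.86  0.03  1.04  0.2 ]
```

```bash
python3 -m creep '14.2 -1.2 0 0 0 -10.2; 14.2 -1.2 0 0 0 -10.2; 14.2 -1.2 0 0 0 -10.2; 14.2 -1.2 0 0 0 -10.2; 14.2 -1.2 0 0 0 -10.2'; python3 -c "
from h import *
plan(.4895,-.1906,.25,21.8)"
```

```text
t: 0.98
tcp_pos: [0.4048, -0.3122, 0.2505]
orientation: [0.0, 0.731, 0.682, -0.0]
ft_force: [1.2, -1.4, 0.6]
gripper_width: 1.002
plan [5.09 3.04 0.02] [ 0.    0.   -4.29]
t 0.98 tcp [ 0.4048 -0.3122  0.2505] jaw -3.96 tilt 0.02 F [ 1.2 -1.4  0.6] M [-0.05 -0.04  0.01] w 1.002 q [ 0.83  0.18 -0.34  1.95  0.07  1.02  0.4 ]
```

```bash
python3 -m creep '5.1 3.0 0 0 0 -4.3; 5.1 3.0 0 0 0 -4.3; 5.1 3.0 0 0 0 -4.3; 5.1 3.0 0 0 0 -4.3; 5.1 3.0 0 0 0 -4.3'; python3 -c "
from h import *
plan(.4895,-.1906,.25,21.8)
cv2.imwrite('pics/w1.png',capture('wrist')[:,:,::-1])"
```

```text
t: 1.4
tcp_pos: [0.4912, -0.1875, 0.2505]
orientation: [0.0, 0.558, 0.83, 0.001]
ft_force: [-0.8, 1.1, 0.1]
gripper_width: 0.996
plan [-0.09 -0.11  0.02] [ 0.02 -0.01  0.06]
t 1.4 tcp [ 0.4912 -0.1875  0.2505] jaw 22.19 tilt 0.11 F [-0.8  1.1  0.1] M [0.01 0.   0.07] w 0.996 q [ 0.67  0.22 -0.49  1.91  0.12  1.04  0.52]
```

View pics/w1.png

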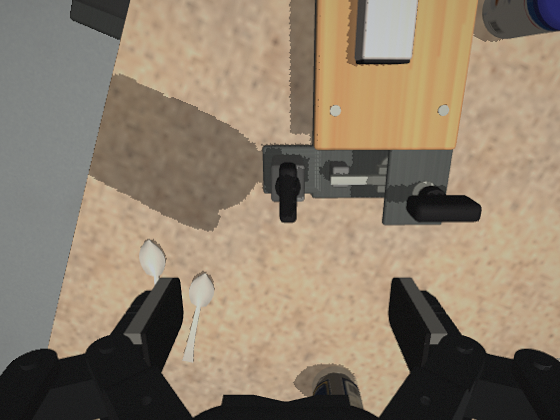

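Run:
```python
from h import *
zoom(0,'pics/w1.png','pics/w1z.png',(255,135,240,100))
```

```text
scale 3.3333333333333335
```

View pics/w1z.png

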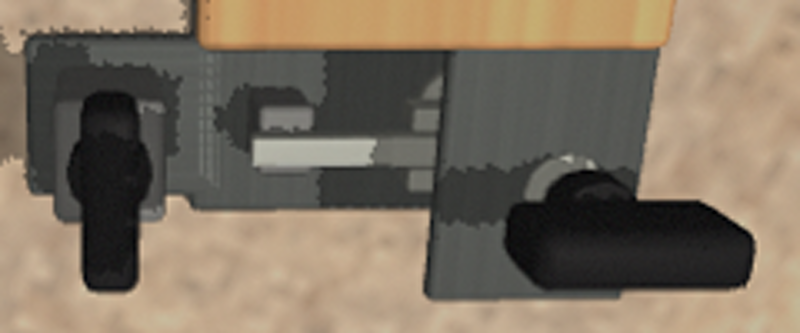

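Run:
```python
from h import *
C=cam('wrist',state()); f=lambda L:np.array(L)/(10/3)+[255,135]-.35
u=np.array([-np.sin(np.radians(21.8)),np.cos(np.radians(21.8)),0])
p=onz(C,f([(110.5,92),(110,290)]),.104);print(p,np.linalg.norm(p[1]-p[0]),p.mean(0))
d=p[0]-p[1];print('ang',np.degrees(np.arctan2(d[1],d[0])))
q=onz(C,f([(545,288),(748,286),(755,240),(522,245)]),.143);print(q,q.mean(0),np.linalg.norm(q[1]-q[0]),np.degrees(np.arctan2(*(q[1]-q[0])[[1,0]])))
```

```text
[[ 0.4812716  -0.16357558  0.104     ]
 [ 0.49907883 -0.20809808  0.104     ]] 0.047951539564520605 [ 0.49017521 -0.18583683  0.104     ]
ang 111.79944081539784
[[ 0.57566212 -0.16072171  0.143     ]
 [ 0.61428372 -0.14482152  0.143     ]
 [ 0.61031512 -0.13568181  0.143     ]
 [ 0.56685257 -0.15422236  0.143     ]] [ 0.59177838 -0.14886185  0.143     ] 0.04176654224788245 22.37655387439088
```

```bash
python3 -c "
from h import *
plan(.490,-.188,.099,21.8)"; python3 -m creep '-0.05 -0.05 1.5 0 0 0; -0.05 -0.05 3 0 0 0; -0.05 -0.05 4 0 0 0; -0.05 -0.05 4 0 0 0' 0.4 40; python3 -c "
from h import *
plan(.490,-.188,.099,21.8)"
```

```text
plan [0.07 0.04 6.05] [ 0.   -0.01  0.  ]
t 1.45 tcp [ 0.4897 -0.1902  0.2502] jaw 21.8 tilt 0.05 F [-0.4 -0.2 -1.2] M [-0.06  0.05 -0.  ] w 1.001 q [ 0.68  0.22 -0.49  1.91  0.12  1.04  0.52]
t: 1.78
tcp_pos: [0.4845, -0.1946, 0.1458]
orientation: [-0.004, 0.564, 0.826, -0.001]
ft_force: [-1.9, -0.1, 0.8]
gripper_width: 0.596
plan [0.16 0.31 1.87] [-0.05 -0.05 -0.07]
t 1.78 tcp [ 0.4845 -0.1946  0.1458] jaw 21.37 tilt 0.42 F [-1.9 -0.1  0.8] M [0.03 0.1  0.  ] w 0.596 q [ 0.65  0.34 -0.46  2.02  0.2   0.83  0.44]
```

```bash
python3 -m creep '0 0 0.5 0 0 0; 0 0 0.5 0 0 0'; python3 -c "
from h import *
plan(.490,-.188,.099,21.8)
cv2.imwrite('pics/w2.png',capture('wrist')[:,:,::-1])"
```

```text
t: 1.95
tcp_pos: [0.4875, -0.1948, 0.1373]
orientation: [-0.0, 0.563, 0.826, -0.0]
ft_force: [-0.5, 0.1, -0.3]
gripper_width: 0.595
plan [0.22 0.19 1.53] [-0.   -0.   -0.06]
t 1.95 tcp [ 0.4875 -0.1948  0.1373] jaw 21.42 tilt 0.03 F [-0.5  0.1 -0.3] M [-0.08  0.06 -0.01] w 0.595 q [ 0.64  0.36 -0.46  2.02  0.21  0.81  0.43]
```

View pics/w2.png

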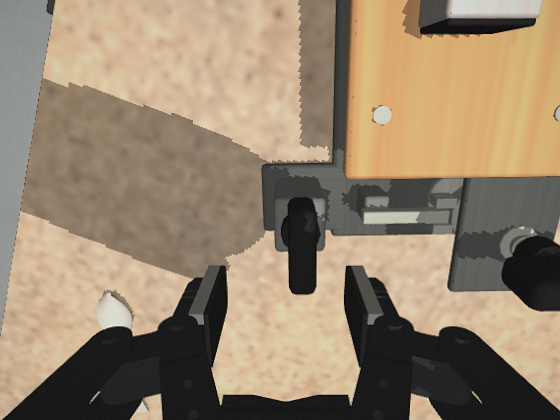

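Run:
```python
from h import *
C=cam('wrist',state())
p=onz(C,[(302,198),(302,294)],.104);print(p,np.linalg.norm(p[1]-p[0]),p.mean(0))
plan(p.mean(0)[0],p.mean(0)[1],.097,21.8)
```

```text
[[ 0.48242095 -0.15945917  0.104     ]
 [ 0.50156062 -0.20609566  0.104     ]] 0.050411195625243876 [ 0.49199079 -0.18277741  0.104     ]
plan [0.38 0.33 1.65] [ 0.    0.   -0.06]
t 2.0 tcp [ 0.4879 -0.1947  0.1383] jaw 21.44 tilt 0.02 F [-0.6  0.   1. ] M [ 0.01 -0.06 -0.01] w 0.599 q [ 0.64  0.36 -0.46  2.02  0.21  0.81  0.44]
```

```bash
python3 -m creep '0.3 0.27 0.3 0 0 0; 0.3 0.27 1.0 0 0 -0.05; 0.3 0.27 1.6 0 0 -0.05; 0.3 0.27 1.6 0 0 -0.05; 0.3 0.27 1.6 0 0 -0.05'; python3 -c "
from h import *
plan(.4915,-.186,.097,21.8)"; python3 -m creep '0 0 0 0 0 0; 0 0 0 0 0 0; 0 0 0 0 0 0; 0 0 0 0 0 0' 1 40;  python3 -c "
from h import *
plan(.4915,-.186,.097,21.8)"
```

```text
t: 2.42
tcp_pos: [0.4917, -0.1849, 0.0988]
orientation: [0.0, 0.561, 0.828, 0.0]
ft_force: [0.2, 1.3, -0.0]
gripper_width: 0.6
plan [-0.04 -0.02  0.07] [ 0.  0. -0.]
t 2.42 tcp [ 0.4917 -0.1849  0.0988] jaw 21.78 tilt 0.03 F [ 0.2  1.3 -0. ] M [-0.    0.01 -0.02] w 0.6 q [ 0.6   0.41 -0.44  2.05  0.26  0.73  0.38]
t: 2.75
tcp_pos: [0.4922, -0.1848, 0.099]
orientation: [0.001, 0.561, 0.828, 0.0]
ft_force: [1.5, 0.8, 9.0]
gripper_width: 0.156
plan [-0.03 -0.05  0.08] [0.02 0.01 0.  ]
t 2.75 tcp [ 0.4922 -0.1848  0.099 ] jaw 21.81 tilt 0.12 F [1.5 0.8 9. ] M [ 0.16 -0.19  0.31] w 0.156 q [ 0.6   0.41 -0.44  2.05  0.26  0.73  0.38]
```

```bash
python3 -m creep '0 0 -0.05 0 0 -0.8; 0 0 -0.05 0 0 -1.6; 0 0 -0.05 0 0 -2.4; 0 0 -0.05 0 0 -3.2; 0 0 -0.05 0 0 -4'; python3 -m creep '0 0 0 0 0 -0.8; 0 0 0 0 0 -1.6; 0 0 0 0 0 -2.4; 0 0 0 0 0 -3.2; 0 0 0 0 0 -4'; python3 -c "
from h import *
stat()"
```

```text
t: 3.17
tcp_pos: [0.4913, -0.1855, 0.0992]
orientation: [0.0, 0.375, 0.927, -0.0]
ft_force: [1.5, -4.9, -9.4]
gripper_width: 0.153
t: 3.58
tcp_pos: [0.4907, -0.1865, 0.0992]
orientation: [-0.0, 0.174, 0.985, -0.001]
ft_force: [-1.7, -10.1, -7.2]
gripper_width: 0.152
t 3.58 tcp [ 0.4907 -0.1865  0.0992] jaw 69.94 tilt 0.11 F [ -1.7 -10.1  -7.2] M [-2.33  0.3  -0.12] w 0.152 q [ 0.76  0.45 -0.63  2.04  0.38  0.77  1.12]
```

```bash
python3 -m creep '0.05 0 0 0 0 -0.8; 0.05 0 0 0 0 -1.6; 0.05 0 0 0 0 -2.4; 0.05 0 0 0 0 -3.2; 0.05 0 0 0 0 -4';python3 -m creep '0 0 0 0 0 -0.6; 0 0 0 0 0 -1.2; 0 0 0 0 0 -1.5; 0 0 0 0 0 -1.5';  python3 -c "
from h import *
stat()"
```

```text
t: 4.0
tcp_pos: [0.4903, -0.1875, 0.0993]
orientation: [0.0, -0.034, 0.999, -0.002]
ft_force: [5.7, -19.5, -14.7]
gripper_width: 0.153
t: 4.33
tcp_pos: [0.4903, -0.188, 0.0993]
orientation: [0.0, -0.111, 0.994, -0.002]
ft_force: [7.0, -19.7, -13.6]
gripper_width: 0.154
t 4.33 tcp [ 0.4903 -0.188   0.0993] jaw 102.74 tilt 0.2 F [  7.  -19.7 -13.6] M [-4.47 -1.37 -0.18] w 0.154 q [ 0.86  0.48 -0.76  2.03  0.47  0.8   1.62]
```

```bash
python3 -m creep '0 0 0 0 0 0; 0 0 0 0 0 0; 0 0 0 0 0 0' 0.5; python3 -m creep '0 0 -1 0 0 0; 0 0 -2.5 0 0 0; 0 0 -4 0 0 0; 0 0 -5 0 0 0; 0 0 -5 0 0 0'; python3 -c "
from h import *
stat()
cv2.imwrite('pics/w3.png',capture('wrist')[:,:,::-1])"
```

```text
t: 4.58
tcp_pos: [0.4903, -0.1842, 0.0994]
orientation: [0.0, -0.111, 0.994, -0.0]
ft_force: [-0.8, -0.1, 0.3]
gripper_width: 0.498
t: 5.0
tcp_pos: [0.4924, -0.1841, 0.2293]
orientation: [0.003, -0.112, 0.994, -0.002]
ft_force: [0.8, -0.3, 0.2]
gripper_width: 0.499
t 5.0 tcp [ 0.4924 -0.1841  0.2293] jaw 102.83 tilt 0.39 F [ 0.8 -0.3  0.2] M [-0.01 -0.03 -0.03] w 0.499 q [ 0.97  0.31 -0.87  1.92  0.28  1.02  1.78]
```

View pics/w3.png

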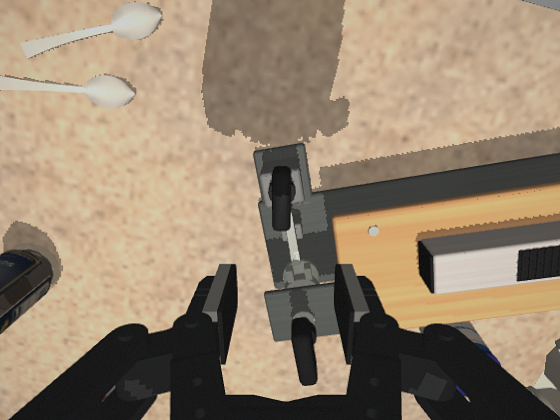

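Run:
```python
from h import *
C=cam('wrist',state())
zoom(0,'pics/w3.png','pics/w3z.png',(240,270,130,120))
p=onz(C,[(301,320),(309,384)],.143);d=p[1]-p[0];print(p,np.linalg.norm(d),p.mean(0),np.degrees(np.arctan2(d[1],d[0])))
```

```text
scale 5.0
[[ 0.55632315 -0.15721946  0.143     ]
 [ 0.60890128 -0.1384618   0.143     ]] 0.05582391526283246 [ 0.58261222 -0.14784063  0.143     ] 19.63425454200813
```

View pics/w3z.png

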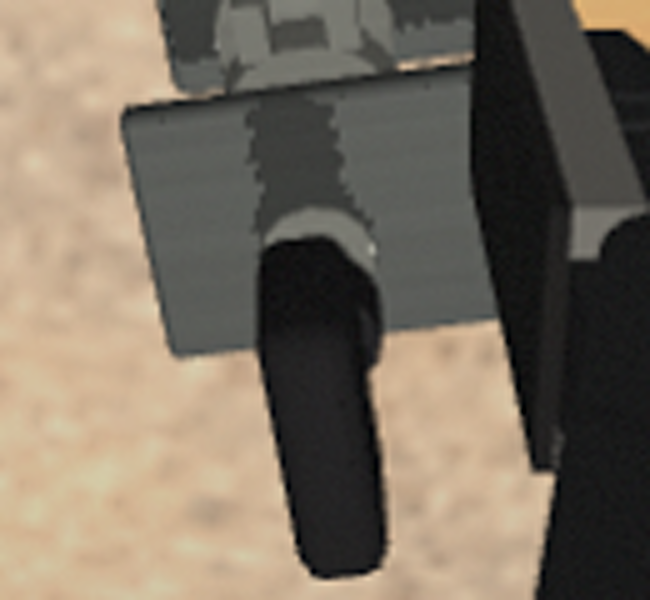

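Run:
```python
from h import *
C=cam('wrist',state())
p=onz(C,[(302.6,336),(309,385)],.143);d=p[1]-p[0];u=d/np.linalg.norm(d);print(p,np.linalg.norm(d),p.mean(0),np.degrees(np.arctan2(d[1],d[0])),p[1]-.023*u)
plan(.591,-.148,.22,111)
```

```text
[[ 0.56881453 -0.15305368  0.143     ]
 [ 0.60980758 -0.13823453  0.143     ]] 0.04358941867022402 [ 0.58931106 -0.1456441   0.143     ] 19.875124937254757 [ 0.58817756 -0.14605387  0.143     ]
plan [-4.2   0.53  0.29] [-0.03  0.03 -1.37]
t 5.05 tcp [ 0.4914 -0.1843  0.2268] jaw 102.8 tilt 0.27 F [ 0.   0.1 -0.9] M [-0.01  0.02  0.04] w 0.502 q [ 0.97  0.31 -0.87  1.93  0.28  1.02  1.77]
```

```bash
python3 -m creep '-1.5 0.2 0 0 0 -0.5; -3 0.4 0.1 0 0 -1; -4.2 0.5 0.2 0 0 -1.25; -4.2 0.5 0.2 0 0 -1.25; -4.2 0.5 0.2 0 0 -1.25'; python3 -c "
from h import *
plan(.5905,-.1475,.138,110.3)
cv2.imwrite('pics/w4.png',capture('wrist')[:,:,::-1])"
```

```text
t: 5.47
tcp_pos: [0.5903, -0.1471, 0.2175]
orientation: [-0.001, -0.178, 0.984, 0.001]
ft_force: [-0.5, 0.1, -0.7]
gripper_width: 0.498
plan [-0.   -0.03  3.18] [ 0.02 -0.01  0.02]
t 5.47 tcp [ 0.5903 -0.1471  0.2175] jaw 110.45 tilt 0.15 F [-0.5  0.1 -0.7] M [-0.01  0.07  0.01] w 0.498 q [ 0.79  0.48 -0.86  1.75  0.4   1.1   1.73]
```

View pics/w4.png

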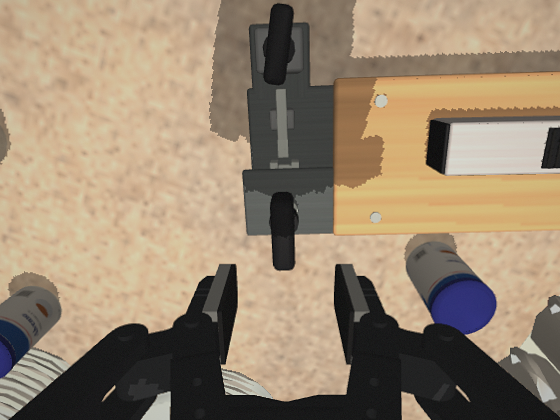

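```bash
python3 - <<'E'
from h import *
C=cam('wrist',state())
p=onz(C,[(281.5,196),(284,269)],.143);d=p[1]-p[0];u=d/np.linalg.norm(d);print(p,np.linalg.norm(d),p.mean(0),np.degrees(np.arctan2(d[1],d[0])),p[1]-.023*u)
E
python3 -m creep '0 0 1 0 0 0; 0 0 2 0 0 0; 0 0 3.2 0 0 0; 0 0 3.2 0 0 0; 0 0 3.2 0 0 0';python3 -c "
from h import *
plan(.591,-.1475,.138,110.3)"
```

```text
[[ 0.56929085 -0.15583618  0.143     ]
 [ 0.61268761 -0.13824658  0.143     ]] 0.04682598389469538 [ 0.59098923 -0.14704138  0.143     ] 22.063722609791476 [ 0.59137197 -0.14688625  0.143     ]
t: 5.93
tcp_pos: [0.5884, -0.1491, 0.1385]
orientation: [-0.001, -0.176, 0.984, 0.001]
ft_force: [0.8, -0.7, 0.7]
gripper_width: 0.502
plan [-0.12  0.02  0.02] [ 0.01 -0.02 -0.  ]
t 5.93 tcp [ 0.5884 -0.1491  0.1385] jaw 110.28 tilt 0.16 F [ 0.8 -0.7  0.7] M [ 0.01 -0.01 -0.01] w 0.502 q [ 0.75  0.56 -0.8   1.82  0.48  0.97  1.66]
```

```bash
python3 -m creep '-0.1 0.03 0.05 0 0 -0.2; -0.1 0.03 0.05 0 0 -0.2';python3 -m creep '0 0 0 0 0 0; 0 0 0 0 0 0; 0 0 0 0 0 0; 0 0 0 0 0 0' 1 60;python3 -c "
from h import *
stat()
im=capture('scene')[:,:,::-1];cv2.imwrite('pics/s1.png',im);zoom(0,im.copy(),'pics/s1z.png',(240,165,120,100))
im=capture('wrist')[:,:,::-1];cv2.imwrite('pics/w5.png',im)
"
```

```text
t: 6.1
tcp_pos: [0.5928, -0.1472, 0.1396]
orientation: [0.001, -0.187, 0.982, -0.0]
ft_force: [-0.6, 0.7, -0.1]
gripper_width: 0.497
t: 6.43
tcp_pos: [0.5925, -0.1478, 0.139]
orientation: [0.001, -0.186, 0.983, -0.001]
ft_force: [-1.6, -3.2, 8.9]
gripper_width: 0.146
t 6.43 tcp [ 0.5925 -0.1478  0.139 ] jaw 111.46 tilt 0.11 F [-1.6 -3.2  8.9] M [-0.03  0.39  0.1 ] w 0.146 q [ 0.75  0.57 -0.81  1.81  0.49  0.97  1.67]
scale 6.0
```

View pics/s1z.png

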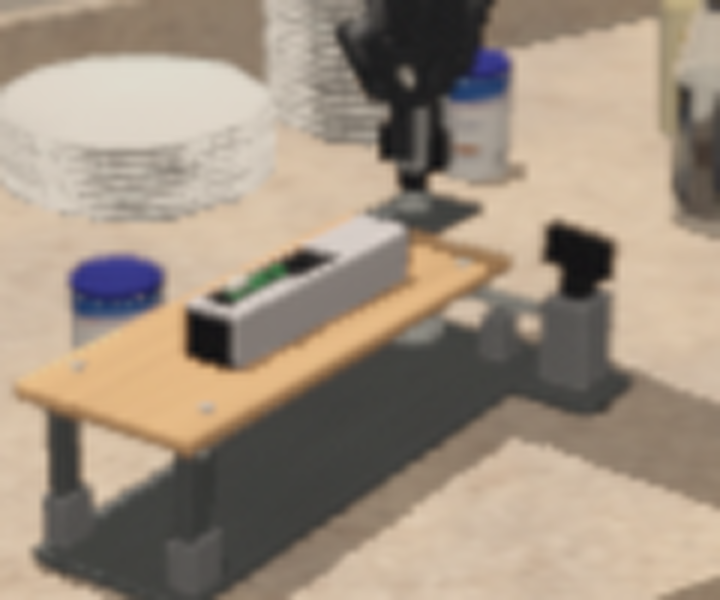

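View pics/w5.png

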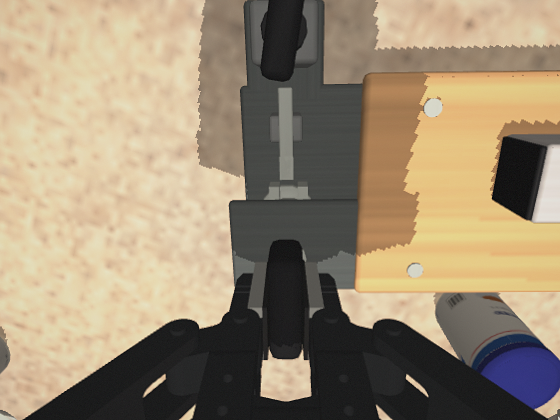

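```bash
python3 -m creep '0 0 0 0 0 0.8; 0 0 0 0 0 1.6; 0 0 0 0 0 2.4; 0 0 0 0 0 3.2; 0 0 0 0 0 4'; python3 -m creep '0 0 0 0 0 0.8; 0 0 0 0 0 1.6; 0 0 0 0 0 2.4; 0 0 0 0 0 3.2; 0 0 0 0 0 4';python3 -c "
from h import *
stat()
im=capture('top')[:,:,::-1];cv2.imwrite('pics/t1.png',im);zoom(0,im.copy(),'pics/t1z.png',(225,170,130,95))
"
```

```text
t: 6.95
tcp_pos: [0.5923, -0.1466, 0.139]
orientation: [0.001, 0.024, 1.0, 0.0]
ft_force: [-3.0, 3.5, 9.9]
gripper_width: 0.152
t: 7.37
tcp_pos: [0.5925, -0.1455, 0.139]
orientation: [0.001, 0.231, 0.973, 0.001]
ft_force: [-1.4, 8.4, 9.1]
gripper_width: 0.147
t 7.37 tcp [ 0.5925 -0.1455  0.139 ] jaw 63.34 tilt 0.12 F [-1.4  8.4  9.1] M [2.15 0.67 0.23] w 0.147 q [ 0.61  0.51 -0.62  1.82  0.36  0.92  0.93]
scale 6.153846153846154
```

View pics/t1z.png

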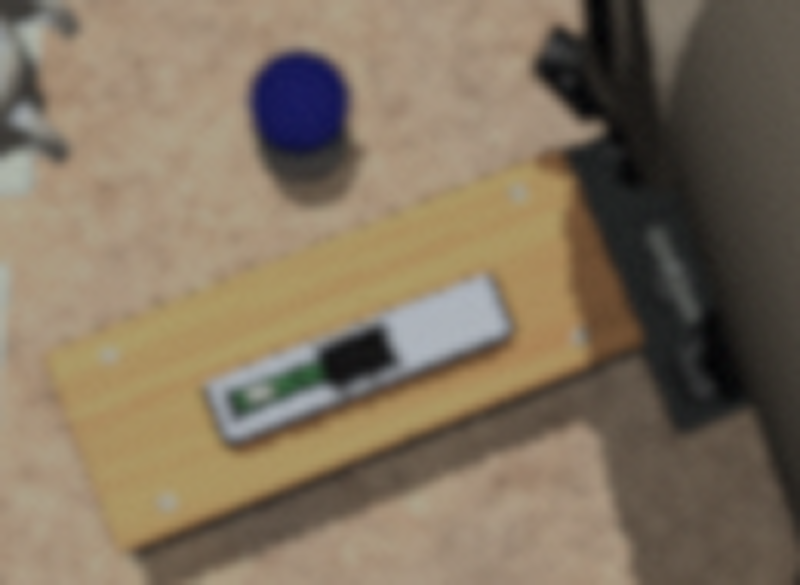

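```bash
python3 -m creep '0 0 0 0 0 0.7; 0 0 0 0 0 1.4; 0 0 0 0 0 2.1; 0 0 0 0 0 2.8; 0 0 0 0 0 3.5'; python3 -m creep '0 0 0 0 0 0; 0 0 0 0 0 0; 0 0 0 0 0 0; 0 0 0 0 0 0; 0 0 0 0 0 0';python3 -m creep '0 0 0 0 0 0; 0 0 0 0 0 0; 0 0 0 0 0 0; 0 0 0 0 0 0; 0 0 0 0 0 0'; python3 -c "
from h import *
stat()
im=capture('top')[:,:,::-1];cv2.imwrite('pics/t2.png',im);zoom(0,im.copy(),'pics/t2z.png',(250,205,65,45))
zoom(0,'pics/top0.png','pics/t0z.png',(250,205,65,45))
im=capture('wrist')[:,:,::-1];cv2.imwrite('pics/w6.png',im)
"
```

```text
t: 7.83
tcp_pos: [0.5931, -0.1446, 0.139]
orientation: [0.001, 0.403, 0.915, 0.002]
ft_force: [4.4, 11.4, 5.8]
gripper_width: 0.149
t: 8.25
tcp_pos: [0.5932, -0.1446, 0.139]
orientation: [0.001, 0.402, 0.916, 0.002]
ft_force: [2.6, 11.0, 6.9]
gripper_width: 0.151
t: 8.67
tcp_pos: [0.5931, -0.1446, 0.139]
orientation: [0.001, 0.402, 0.916, 0.002]
ft_force: [2.6, 11.8, 6.1]
gripper_width: 0.154
t 8.67 tcp [ 0.5931 -0.1446  0.139 ] jaw 42.6 tilt 0.2 F [ 2.6 11.8  6.1] M [ 2.81 -0.17 -0.12] w 0.154 q [ 0.55  0.49 -0.54  1.83  0.31  0.9   0.61]
scale 12.307692307692308
scale 12.307692307692308
```

View pics/t2z.png

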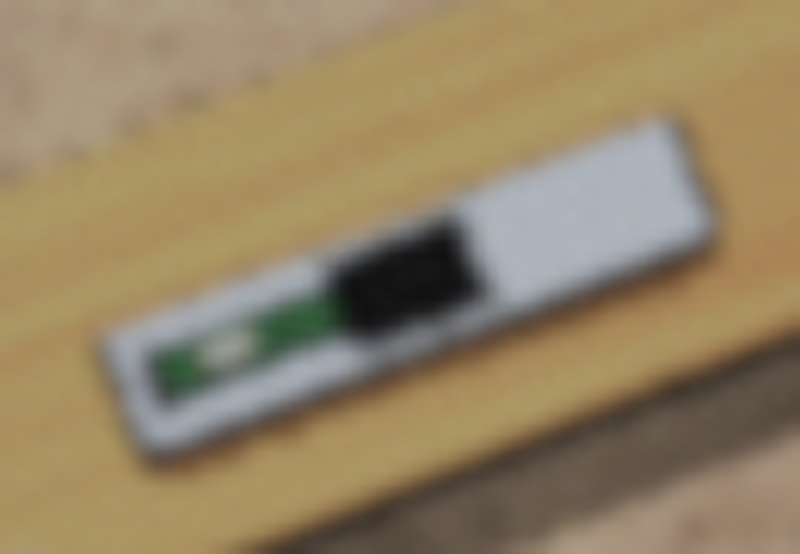

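View pics/t0z.png

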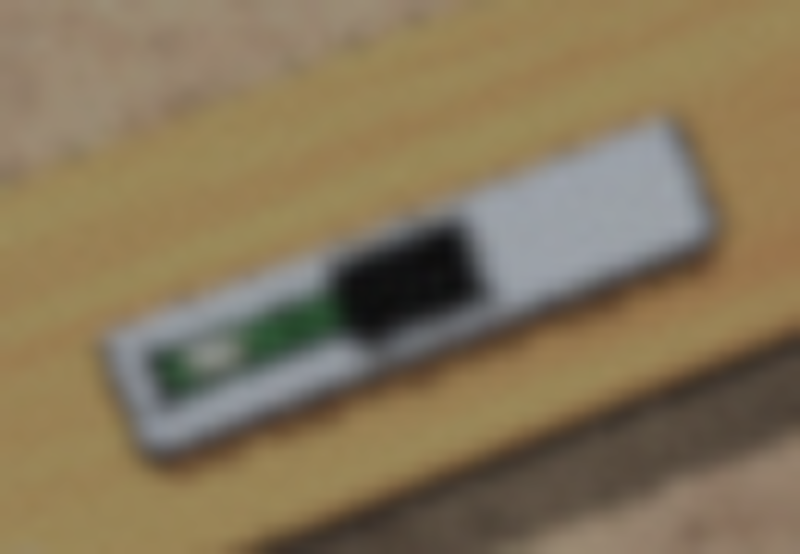

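View pics/w6.png

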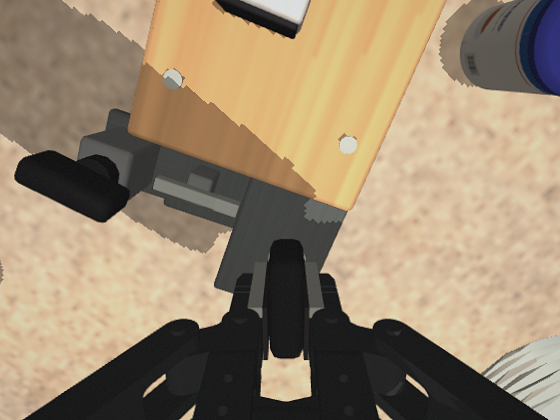

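```bash
python3 -m creep '0 0 0 0 0 0.8; 0 0 0 0 0 1.6; 0 0 0 0 0 2.4; 0 0 0 0 0 3.2; 0 0 0 0 0 4'; python3 -m creep '0 0 0 0 0 0.8; 0 0 0 0 0 1.6; 0 0 0 0 0 2.5; 0 0 0 0 0 2.5; 0 0 0 0 0 2.5';python3 -m creep '0 0 0 0 0 0; 0 0 0 0 0 0; 0 0 0 0 0 0; 0 0 0 0 0 0; 0 0 0 0 0 0';python3 -m creep '0 0 0 0 0 0; 0 0 0 0 0 0; 0 0 0 0 0 0; 0 0 0 0 0 0; 0 0 0 0 0 0';python3 -m creep '0 0 0 0 0 0; 0 0 0 0 0 0; 0 0 0 0 0 0; 0 0 0 0 0 0; 0 0 0 0 0 0'; python3 -c "
from h import *
stat()
im=capture('top')[:,:,::-1];cv2.imwrite('pics/t3.png',im);zoom(0,im.copy(),'pics/t3z.png',(250,205,65,45))
"
```

```text
t: 9.18
tcp_pos: [0.594, -0.144, 0.139]
orientation: [0.001, 0.585, 0.811, 0.002]
ft_force: [11.2, 13.7, -0.4]
gripper_width: 0.148
t: 9.6
tcp_pos: [0.5948, -0.1439, 0.1391]
orientation: [0.001, 0.684, 0.729, 0.003]
ft_force: [14.6, 13.8, -3.4]
gripper_width: 0.147
t: 10.02
tcp_pos: [0.5948, -0.1438, 0.1391]
orientation: [0.001, 0.684, 0.729, 0.003]
ft_force: [14.4, 13.1, -3.6]
gripper_width: 0.15
t: 10.43
tcp_pos: [0.5947, -0.1438, 0.139]
orientation: [0.001, 0.684, 0.729, 0.003]
ft_force: [14.8, 14.3, -3.0]
gripper_width: 0.151
t: 10.85
tcp_pos: [0.5947, -0.1439, 0.1391]
orientation: [0.001, 0.684, 0.729, 0.003]
ft_force: [15.3, 14.3, -2.8]
gripper_width: 0.152
t 10.85 tcp [ 0.5947 -0.1439  0.1391] jaw 3.65 tilt 0.37 F [15.3 14.3 -2.8] M [ 3.2  -2.32 -0.03] w 0.152 q [ 0.44  0.47 -0.39  1.83  0.22  0.88  0.01]
scale 12.307692307692308
```

View pics/t3z.png

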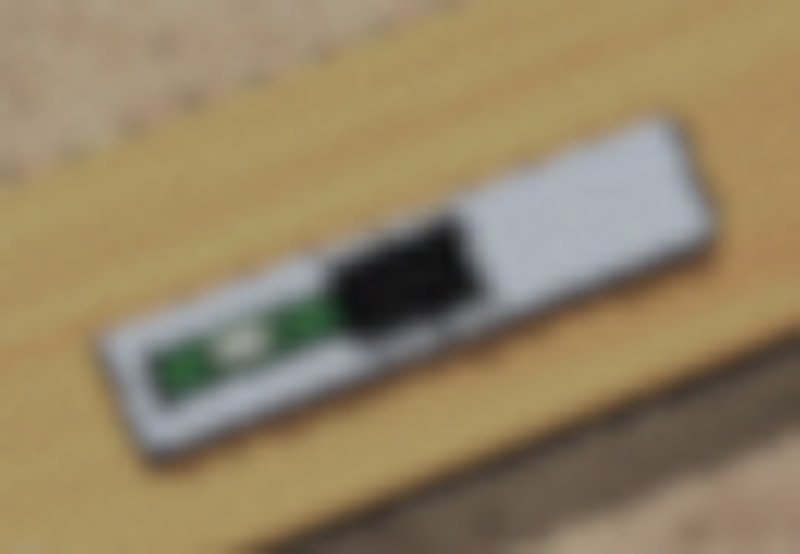

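```bash
python3 -m creep '0 0 0 0 0 0; 0 0 0 0 0 0; 0 0 0 0 0 0' 0.5; python3 -m creep '0 0 -1 0 0 0; 0 0 -2 0 0 0; 0 0 -3.2 0 0 0; 0 0 -3.2 0 0 0'; python3 -c "
from h import *
plan(.4857,-.0028,.22,21.8)"
```

```text
t: 11.15
tcp_pos: [0.5918, -0.1474, 0.1381]
orientation: [0.0, 0.685, 0.728, -0.0]
ft_force: [0.2, -0.8, 0.3]
gripper_width: 0.505
t: 11.48
tcp_pos: [0.5939, -0.1478, 0.2234]
orientation: [0.003, 0.685, 0.728, 0.002]
ft_force: [1.0, -0.3, 0.5]
gripper_width: 0.502
plan [ 6.05 -3.97  0.1 ] [ 0.06  0.03 -3.06]
t 11.48 tcp [ 0.5939 -0.1478  0.2234] jaw 3.47 tilt 0.39 F [ 1.  -0.3  0.5] M [ 0.02 -0.03  0.02] w 0.502 q [ 0.46  0.38 -0.41  1.76  0.17  1.03  0.05]
```

Close the gripper on the way.

```bash
python3 -m creep '1.5 -1 0 0 0 -0.8; 3 -2 0 0 0 -1.6; 4.5 -3 0 0 0 -2.4; 6 -3.9 0 0 0 -3; 6 -3.9 0 0 0 -3' 1 30; python3 -m creep '0 0 0 0 0 0;0 0 0 0 0 0';  python3 -c "
from h import *
plan(.4857,-.0028,.22,21.8)
im=capture('wrist')[:,:,::-1];cv2.imwrite('pics/w7.png',im)"
```

```text
t: 11.9
tcp_pos: [0.4822, 0.0005, 0.218]
orientation: [-0.0, 0.559, 0.829, -0.0]
ft_force: [0.7, 0.2, 0.6]
gripper_width: -0.001
t: 12.07
tcp_pos: [0.4853, -0.0035, 0.2182]
orientation: [0.001, 0.563, 0.827, -0.0]
ft_force: [0.9, -0.7, 0.6]
gripper_width: -0.002
plan [ 0.02  0.02 -0.07] [ 0.01  0.01 -0.05]
t 12.07 tcp [ 0.4853 -0.0035  0.2182] jaw 21.53 tilt 0.06 F [ 0.9 -0.7  0.6] M [-0.01 -0.04  0.  ] w -0.002 q [ 0.38  0.19 -0.56  2.03  0.13  0.95  0.13]
```

View pics/w7.png

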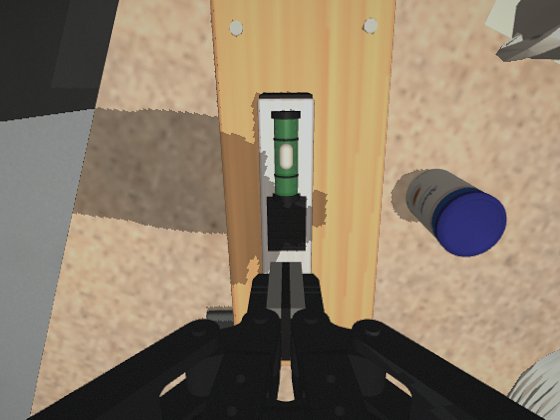

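Run:
```python
from h import *
zoom(0,'pics/w7.png','pics/w7z.png',(250,90,80,60))
im=cv2.imread('pics/w7.png').astype(int)
for y in range(108,205): print(y,im[y,286],im[y,277],end=' | ')
```

```text
scale 10.0
108 [201 208 206] [209 207 205] | 109 [205 212 209] [214 212 210] | 110 [199 206 203] [205 204 201] | 111 [ 8  6 10] [36 37 39] | 112 [46 46 50] [28 28 29] | 113 [46 47 49] [30 30 30] | 114 [49 48 50] [31 30 32] | 115 [46 48 49] [30 30 31] | 116 [48 49 50] [30 30 31] | 117 [47 47 50] [31 30 32] | 118 [49 51 51] [34 38 34] | 119 [67 89 67] [51 73 48] | 120 [ 96 145  93] [ 64 100  58] | 121 [ 93 140  90] [63 97 57] | 122 [ 92 139  89] [62 97 57] | 123 [ 92 140  89] [62 96 57] | 124 [ 93 139  89] [62 97 57] | 125 [ 93 140  90] [61 96 57] | 126 [ 92 140  89] [61 95 56] | 127 [ 92 139  90] [62 96 56] | 128 [ 90 138  87] [60 95 55] | 129 [ 92 139  88] [63 99 57] | 130 [ 90 138  87] [ 66 101  59] | 131 [ 91 137  87] [ 68 101  60] | 132 [ 91 137  88] [ 66 100  60] | 133 [ 91 138  87] [62 97 57] | 134 [ 90 137  86] [60 96 56] | 135 [ 91 136  87] [62 96 56] | 136 [ 89 136  86] [61 96 55] | 137 [ 86 133  83] [57 91 51] | 138 [ 77 120  73] [46 79 43] | 139 [57 73 57] [25 22 27] | 140 [44 44 46] [34 44 33] | 141 [66 92 65] [56 86 53] | 142 [ 90 135  86] [61 96 57] | 143 [ 98 120 108] [
[... 1169 characters left out ...]
] [58 90 53] | 182 [ 81 127  75] [59 90 52] | 183 [ 80 125  75] [61 93 56] | 184 [ 80 126  74] [64 97 60] | 185 [ 79 124  73] [67 97 61] | 186 [ 80 126  75] [62 94 57] | 187 [ 78 124  73] [58 90 55] | 188 [ 78 123  73] [59 92 56] | 189 [ 79 124  73] [57 90 54] | 190 [ 77 123  72] [58 91 53] | 191 [ 79 124  73] [57 90 53] | 192 [ 76 122  71] [57 91 53] | 193 [ 72 118  67] [52 86 47] | 194 [ 68 114  62] [45 75 39] | 195 [ 63 105  57] [26 33 25] | 196 [43 59 41] [23 21 24] | 197 [40 38 42] [22 21 20] | 198 [43 43 45] [20 20 21] | 199 [38 38 40] [22 23 21] | 200 [39 36 40] [24 25 25] | 201 [38 39 39] [24 23 25] | 202 [40 39 40] [25 25 26] | 203 [38 39 40] [25 25 25] | 204 [39 38 40] [26 26 24] |
```

View pics/w7z.png

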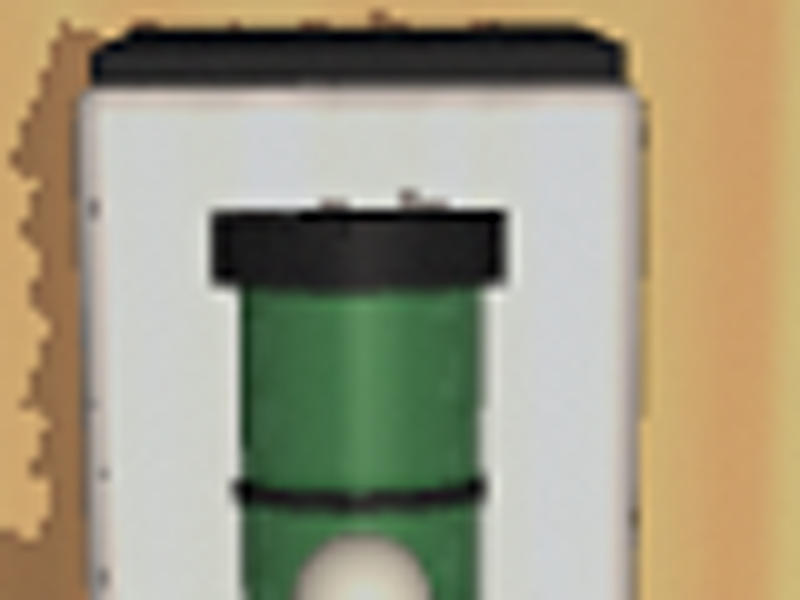

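Run:
```python
from h import *
C=cam('wrist',state())
p=onz(C,[(286.5,197),(286.5,250),(287,223.5)],.1305);print(p,np.linalg.norm(p[0]-p[1]))
l=onz(C,[(286,140),(286,177)],.139);print(np.linalg.norm(l[0]-l[1]))
plan(p[2][0],p[2][1],.160,21.8)
```

```text
[[ 0.47979908  0.01345153  0.1305    ]
 [ 0.4928441  -0.01962441  0.1305    ]
 [ 0.48644619 -0.00255196  0.1305    ]] 0.0355554559636647
0.02112991042789949
plan [0.05 0.05 2.32] [ 0.    0.01 -0.06]
t 12.12 tcp [ 0.4857 -0.0042  0.2181] jaw 21.45 tilt 0.05 F [ 0.9 -0.3 -1. ] M [-0.05  0.   -0.02] w 0.002 q [ 0.38  0.19 -0.56  2.03  0.13  0.95  0.13]
```

```bash
python3 -m creep '0.05 0.05 0.6 0 0 0; 0.05 0.05 1.2 0 0 -0.05; 0.05 0.05 1.8 0 0 -0.05; 0.05 0.05 2.2 0 0 -0.05; 0.05 0.05 2.2 0 0 -0.05';python3 -m creep '0 0 0 0 0 0;0 0 0 0 0 0'; python3 -c "
from h import *
plan(.4865,-.0026,.151,21.8)"
```

```text
t: 12.53
tcp_pos: [0.4855, -0.0028, 0.1609]
orientation: [-0.001, 0.561, 0.828, -0.001]
ft_force: [-0.9, 0.3, -0.8]
gripper_width: 0.001
t: 12.7
tcp_pos: [0.4866, -0.0021, 0.1634]
orientation: [0.0, 0.561, 0.828, 0.0]
ft_force: [1.3, -1.0, 0.2]
gripper_width: 0.002
plan [-0.02 -0.01  0.5 ] [ 0.01  0.   -0.01]
t 12.7 tcp [ 0.4866 -0.0021  0.1634] jaw 21.76 tilt 0.03 F [ 1.3 -1.   0.2] M [-0.01  0.01 -0.01] w 0.002 q [ 0.35  0.27 -0.55  2.08  0.19  0.84  0.07]
```

```bash
python3 -m creep '0 0 0.1 0 0 0;0 0 0.2 0 0 0;0 0 0.3 0 0 0;0 0 0.35 0 0 0;0 0 0.35 0 0 0'; python3 -m creep '0 0 0.03 0 0 0;0 0 0.06 0 0 0;0 0 0.06 0 0 0'; python3 -m creep '0 0 0.03 0 0 0;0 0 0.06 0 0 0;0 0 0.06 0 0 0'; python3 -m creep '0 0 0.03 0 0 0;0 0 0.06 0 0 0;0 0 0.06 0 0 0'
```

```text
t: 13.12
tcp_pos: [0.486, -0.0019, 0.1539]
orientation: [-0.0, 0.561, 0.828, -0.0]
ft_force: [0.6, -1.1, -0.0]
gripper_width: 0.002
t: 13.37
tcp_pos: [0.4861, -0.0018, 0.1525]
orientation: [-0.0, 0.561, 0.828, 0.0]
ft_force: [-0.1, 0.7, 0.1]
gripper_width: 0.001
t: 13.62
tcp_pos: [0.4862, -0.0018, 0.1512]
orientation: [0.0, 0.561, 0.828, 0.0]
ft_force: [-0.6, 0.1, 4.4]
gripper_width: 0.001
t: 13.87
tcp_pos: [0.4864, -0.0018, 0.1508]
orientation: [0.0, 0.561, 0.828, -0.0]
ft_force: [-9.2, -1.0, 29.2]
gripper_width: -0.002
```

```bash
python3 -m creep '0 0 -0.05 0 0 0;0 0 -0.05 0 0 0;0 0 -0.05 0 0 0;0 0 -0.05 0 0 0'; python3 -m creep '0 0 0 0 0 0;0 0 0 0 0 0;0 0 0 0 0 0;0 0 0 0 0 0;0 0 0 0 0 0'; python3 -m creep '0 0 0 0 0 0;0 0 0 0 0 0;0 0 0 0 0 0;0 0 0 0 0 0;0 0 0 0 0 0'; python3 -c "
from h import *
stat()
im=capture('wrist')[:,:,::-1];cv2.imwrite('pics/w8.png',im)"
```

```text
t: 14.2
tcp_pos: [0.4864, -0.0018, 0.1511]
orientation: [0.0, 0.561, 0.828, 0.0]
ft_force: [-1.5, -0.6, 8.9]
gripper_width: 0.004
t: 14.62
tcp_pos: [0.4864, -0.0019, 0.1512]
orientation: [0.0, 0.561, 0.828, 0.0]
ft_force: [-1.9, 0.1, 10.4]
gripper_width: 0.005
t: 15.03
tcp_pos: [0.4864, -0.0018, 0.1511]
orientation: [0.0, 0.561, 0.828, 0.0]
ft_force: [-1.7, -0.6, 9.0]
gripper_width: 0.004
t 15.03 tcp [ 0.4864 -0.0018  0.1511] jaw 21.8 tilt 0.03 F [-1.7 -0.6  9. ] M [-0.03  0.49  0.06] w 0.004 q [ 0.35  0.29 -0.54  2.09  0.2   0.81  0.06]
```

View pics/w8.png

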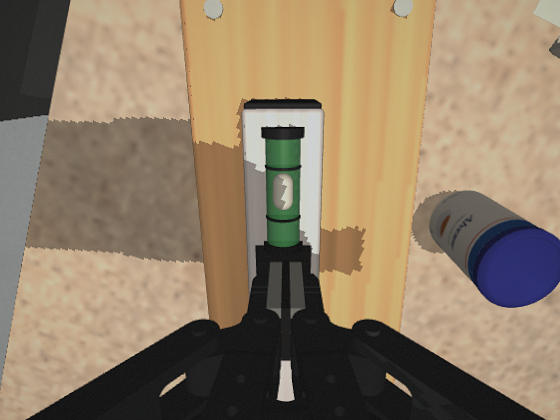

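Run:
```python
from h import *
zoom(0,'pics/w8.png','pics/w8z.png',(250,155,80,75))
```

```text
scale 8.0
```

View pics/w8z.png

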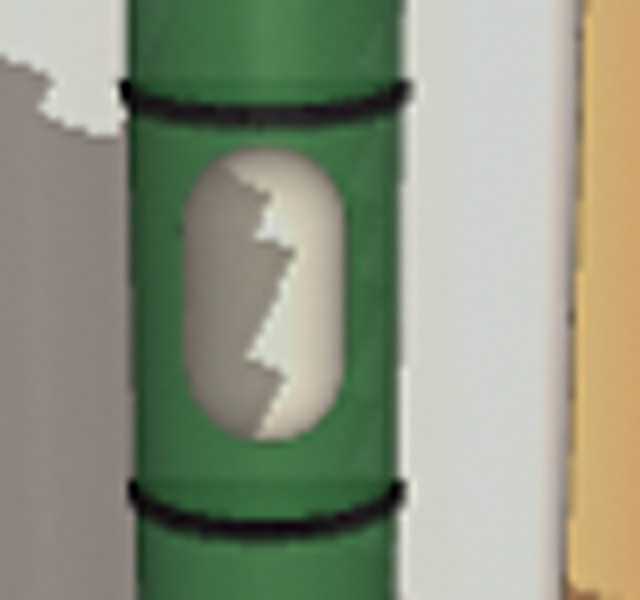

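```bash
python3 -c "
from h import *
stat(); print(hand_in()); stat()"
```

```text
t 15.08 tcp [ 0.4864 -0.0018  0.1511] jaw 21.8 tilt 0.03 F [-2.  -0.4 10.1] M [-0.04  0.44  0.02] w -0.001 q [ 0.35  0.29 -0.54  2.09  0.2   0.81  0.06]
the job is handed in; nothing more can be done
None
the job is handed in; nothing more can be done
```

I handed the job in at about 15 s, with the gripper still pressing on the level's thumb rest. No verdict came back.

- **Lock knob:** I turned it about 81° (1.41 rad) anticlockwise to its stop. The wrist picture afterwards showed the bar turned by about that much.
- **Levelling foot:** I turned it about 108° (1.88 rad) clockwise in a single grasp.
- **Bubble:** in the last wrist picture, while pressing, it sat between the lines, about 1.2–1.35 mm off the middle towards the hinged end. The limit is 2.5 mm, and the top-camera picture taken before I let go of the foot gave about 1 mm. I left that remaining offset as it was.
- **Press:** it was steady at 9–10 N by the wrist sensor. The first touch went further than intended and briefly reached about 29 N, below the 40 N limit, so I backed off.
- **A check that disagreed:** over the first 1.2 rad of the foot, the bubble moved only about 3.6 mm in the top pictures, where 6 mm was expected. The next 0.68 rad matched (3.7 mm against 3.4 mm). I did not find the cause, and relied on the final bubble position instead.
- **Bystanders:** I saw no sign of contact with any of them, but I did not measure their positions at the end.

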